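Hold the UV lamp over the mended feeder lid

ROBOT

A 6-joint arm with a two-finger parallel gripper is mounted at the origin on the work surface. World frame = base frame: x ahead of the robot, y to its left, z up, the work surface at z = 0. Lengths are in m, angles in rad, forces in N, time in s.
With the tool pointing down it reaches from about 0.275 to 0.75 m from the base axis. Payload 10.2 kg.
Tool frame: the origin (TCP) lies at the very end of the fingers, on their centre line; the grasp point (between the pads) lies robot.hold_point_z behind it (robot.hold_point_z is the distance from the TCP to the grasp point, in m); z points along the fingers, y is the line along which they close (so a half turn about z gives the same grasp; the last joint's range is limited). The gripper opens to 85 mm and grips with 20 to 120 N. Pads are 22 mm wide; open, the fingers measure 114 mm over their backs; the gripper's body (76 mm by 85 mm) begins 54 mm behind the grasp point. The pads swing forward as they close: fully open they stand 13 mm farther back than shut.
Start: joints at [-1.403, 0.313, 1.498, -0, 1.331, -0.223], TCP at [0.2, -0.485, 0.231] pointing down, gripper open.
Joint ranges: [-2.94, 2.94], [-0.97, 2.17], [0.19, 2.56], [-1.23, 4.37], [0.02, 3.11], [-2.88, 2.88]. Speed limits (rad/s): [2.39, 2.39, 3.01, 3.14, 3.14, 3.14].

INTERFACE

Orientations are given as a rotation vector (axis times angle).
In Python, from plant import robot gives the robot as it stands.
- The arm moves only by the shell command python3 -m inch 'ROWS' [OPENING]. ROWS is a JSON object of lists of equal length, an entry for each row: "dp": the shift along the tool's x, y, z in cm, a list of three; "dr": the turn, a rotation vector about the tool's x, y, z in degrees, a list of three. In form: {"dp": [[x, y, z], ...], "dr": [[rx, ry, rz], ...]}. A call has 1 to 12 rows; each row is the pose to reach, as a shift and turn from the pose commanded when the call began, along the tool's axes at that moment; what a row does not reach only later rows make up. A row lasts 1/8 s, in which the tool goes at most 62.5 mm and 10.7 degrees, less where a joint would pass 70% of its speed; a pose out of reach is approached as far as the arm can. A call with a gripper value outside its range is refused whole. OPENING is the finger opening in cm, from 0 to 8.54, set as the call begins (- or left out, the last holds). The fingers move at their own pace and stop on an object; the grip force is fixed at half the most. Time passes only in rows, so rows that repeat a pose let the fingers close. It gives the time, the measured TCP pose, the force, the opening and the grip force at its end, in the units of the state.
- robot.read_state(): the state, without advancing time (a new reading comes with each control period).
- robot.capture(name): name is "scene" or "side" or "wrist"; returns a dict with "image" (420x560x3 uint8, blue, green, red), "K" (3x3 intrinsics, pixels), "cam_to_world" (4x4, takes a point from camera to world coordinates); the wrist camera has in their place "T_tool_cam" (4x4, takes a point from camera to tool coordinates, whose origin is the TCP and whose axes are the flange's). Camera axes: x right, y down, z forward; pixel columns grow to the right and rows downward; lengths in m; the calibration is good to about 2 mm. The wrist camera is an equidistant fisheye: a pixel r from the principal point sees the ray r / f radians off the axis. A picture is of the moment at which its call begins: read the wrist's pose just before it. There is no depth.
- robot.job_done(): hands the job in; it is judged then, once.
The state is a dict: "t": time; "joints": joint angles; "joint_velocities": joint speeds; "tau": joint torques, N m; "eef_pos": TCP position; "ee_rot": TCP orientation; "ft_force": force on the tool from outside, world axes, zero at the start; "torque": the same for the moment, N m; "finger_gap": finger opening in m; "gripper_force": force on a finger pad.
Only numpy, scipy, OpenCV 4.12 (cv2) and the standard library are available. Lean on these libraries where they do the work, as an engineer would, in place of code of your own. Each camera call takes 0.05 s, during which the arm holds its last target. There are 200 camera calls.

TASK

The cracked lid of the bird feeder has been mended with a strip of UV-setting resin that is still wet. Pull the hand-held UV lamp straight up out of its charging cradle, past the sprung catches, carry it over the things on the bench without disturbing any of them, and bring its underside level, centred and lined up lengthwise over the strip, about a finger's thickness (15 mm) above it, touching neither the strip nor the feeder. Finish with the lamp still in the gripper, held motionless there.

Things in the scene. Friction and masses are not known exactly. Their poses are not given: they have to be found in the camera images.
- lamp: hand-held UV lamp, 0.2-0.4 kg, seated upright in the cradle. White flat head 110 mm long (x) x 44 (y) x 26 high, light window in its underside; over it, 20 mm clear, a black handle bar 100 (x) x 28 (y) x 24, middle 58 mm and top 70 mm above the underside, on two pillars 74 mm apart. A rib stands out 2 mm from each long side of the head. Origin: centre of the underside; z up. Either end may lead
- lamp_window (a point): centre of the lamp's light window (94 x 34 mm, long along the lamp's x), on the flat underside; axes as the lamp's
- lamp_handle (a point): middle of the lamp's handle bar, 58 mm above the underside; the bar runs along x, and fingers closing along y grip its 28 mm width between the pillars; axes as the lamp's
- dock: grey charging cradle fixed to the bench, 144 mm (x) x 96 (y); origin: centre of its underside, z up. Pocket floor 8 mm up, end walls to 24 mm, catch housings beside the long sides to 37 mm. Two sprung catches lie over the lamp's side ribs and give way to a straight upward pull of about 10 to 20 N within the first 8 mm; past that the lamp is free, and 30 mm up it is out of the pocket
- feeder: green plastic hopper bird feeder with clear windows, 0.9 kg, standing loose on the bench: tray 170 mm (x) x 210 (y), 208 mm over its perches in x; flat lid 140 (x) x 180 (y), its top 172 mm above the bench. Origin: centre of the tray's underside; z up
- feeder_lid (a joint): angle of the feeder's hinged lid, 0 = shut (as it starts and must stay), growing as it opens
- mend_top (a point): centre of the upper face of the resin strip on the feeder's lid: off-white, flat, 70 mm long (x) x 16 wide (y) x 2 thick, lying level on the lid, askew to its edges, along a dark crack; upper face 174 mm above the bench; z up
- jar: glass jar with steel cap, 84 mm across, 185 high; origin: centre of its underside
- cup: steel cup, 80 mm across, 95 high; origin: centre of its underside
- pot: terracotta plant pot, 94 mm across, 90 high; origin: centre of its underside
- saucer: white ceramic saucer, 136 mm across, 20 high; origin: centre of its underside
- spoon: wooden spoon lying on the bench, 250 mm long; origin: at its middle on the underside, x towards its bowl
- scoop: metal scoop lying on the bench, 217 mm long, 70 wide, 46 high; origin: on the underside of its pan's back wall, x towards the mouth, handle towards -x
Things that resemble listed ones, but are neither listed nor needed, are in the scene too. What is shaped like the lamp but purple or turquoise is not meant.

How it is judged:
By the outcome, as a careful person would: the job done as asked, in the order asked, and still so for the second after the job is handed in, while the arm keeps its last pose, push and grip.
It also fails if it takes over 45 s, if anything falls off the work surface, if the arm or the gripper's body presses on something with over 40 N, if the wrist force passes 120 N, or if a joint passes its speed limit or range.

## Working session

There is one attempt and no reset: what is moved stays moved. The work goes in short steps, Python scripts to look and compute and a shell command to move; the robot and the scene stay as the last step left them, time stands still between calls to the robot, and variables do not carry over. Pictures are saved under pics/ and viewed, at most 10 in all, crops included, and the job is handed in when it is done.

```bash
ls; mkdir -p pics; python3 - <<'E'
from plant import robot
import cv2,numpy as np,pickle
print(robot.hold_point_z)
s=robot.read_state(); print(s['t'],s['eef_pos'],s['ee_rot'],s['ft_force'],s['finger_gap'])
d={}
for n in("scene","side","wrist"):
    c=robot.capture(n); d[n]=c; cv2.imwrite(f"pics/{n}0.png",c["image"]); print(n,{k:np.round(v,3).tolist() for k,v in c.items() if k!="image"})
d['state']=s
pickle.dump(d,open("cap0.pkl","wb"))
E
```

```text
pics
0.0187
0.0 [ 0.199926   -0.48516221  0.23073588] [-3.08054654e+00 -6.09723589e-01 -2.91223274e-05] [-0.09530941  0.36140946  0.51463875] 0.0852289597216219
scene {'K': [[537.302, 0.0, 277.384], [0.0, 537.302, 205.193], [0.0, 0.0, 1.0]], 'cam_to_world': [[0.632, 0.417, -0.653, 1.54], [0.775, -0.334, 0.536, -0.744], [0.006, -0.845, -0.535, 0.927], [0.0, 0.0, 0.0, 1.0]]}
side {'K': [[414.093, 0.0, 279.772], [0.0, 414.093, 209.144], [0.0, 0.0, 1.0]], 'cam_to_world': [[-0.99, -0.104, 0.09, 0.472], [-0.138, 0.762, -0.633, 0.827], [-0.002, -0.639, -0.769, 1.04], [0.0, 0.0, 0.0, 1.0]]}
wrist {'K': [[325.192, 0.0, 277.443], [0.0, 325.192, 215.69], [0.0, 0.0, 1.0]], 'T_tool_cam': [[-0.001, -0.965, -0.262, 0.066], [1.0, -0.001, 0.001, -0.001], [-0.001, -0.262, 0.965, -0.142], [0.0, 0.0, 0.0, 1.0]]}
```

View pics/scene0.png

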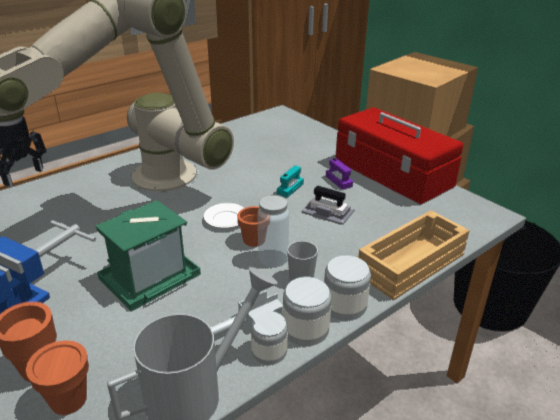

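View pics/side0.png

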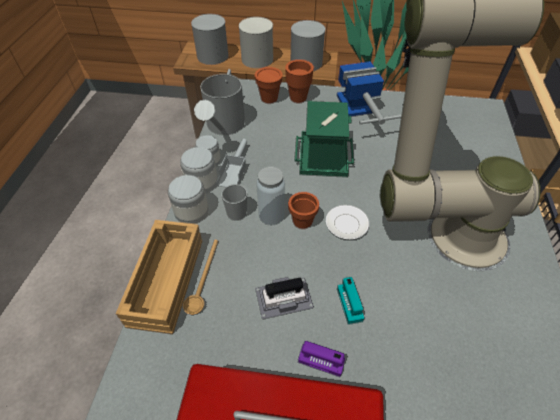

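Candidates for the lamp in the scene view are black/white in the grey cradle (328,203), turquoise (290,180) and purple (340,172). The one in the cradle fits because it has a white head, a black handle and a dock. In the side view it is at (285,292). The strip is at scene (144,220) and side (329,119). I'll confirm with one enlarged composite of crops.

```bash
python3 - <<'E'
import pickle,cv2,numpy as np
d=pickle.load(open("cap0.pkl","rb"))
def crop(n,x,y,w,h): return cv2.resize(d[n]["image"][y:y+h,x:x+w],(400,300),interpolation=cv2.INTER_CUBIC)
a=np.hstack([crop("scene",290,170,80,60),crop("side",245,265,80,60)])
b=np.hstack([crop("scene",100,195,100,75),crop("side",285,95,80,60)])
cv2.imwrite("pics/crop1.png",np.vstack([a,b]))
E
```

```text
(no output)
```

View pics/crop1.png

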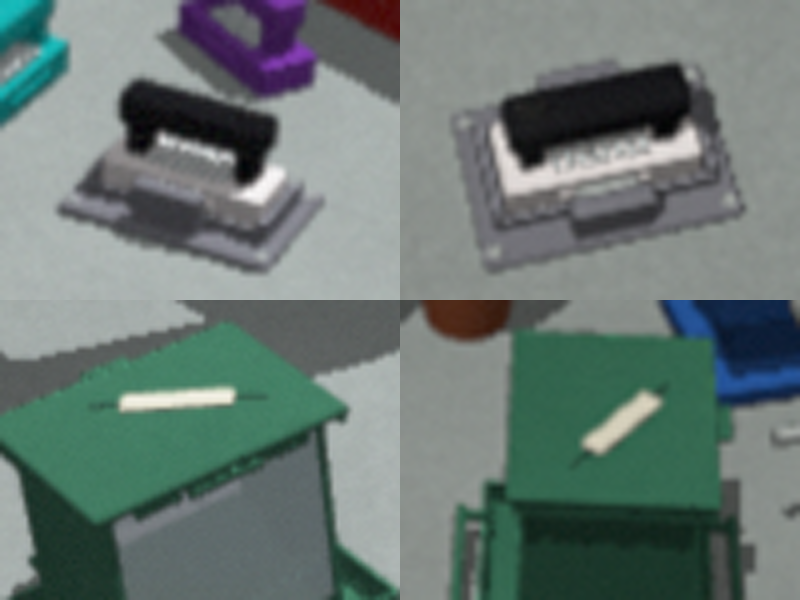

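The crop confirms it: the white and black lamp sits in the grey cradle, and the off-white strip lies on the crack. Next I measure both.

```bash
cat >h.py <<'E'
import numpy as np,cv2
from scipy.spatial.transform import Rotation as R
def plane(c,uv,z):
    uv=np.atleast_2d(uv).astype(float);K=c["K"];T=np.array(c["cam_to_world"])
    d=np.c_[(uv[:,0]-K[0,2])/K[0,0],(uv[:,1]-K[1,2])/K[1,1],np.ones(len(uv))]@T[:3,:3].T
    return (T[:3,3]+d*((z-T[2,3])/d[:,2])[:,None])
def wplane(c,pos,rv,uv,z):
    uv=np.atleast_2d(uv).astype(float);K=c["K"];T=np.array(c["T_tool_cam"])
    q=(uv-[K[0,2],K[1,2]])/K[0,0];r=np.linalg.norm(q,axis=1)
    d=np.c_[q*np.sinc(r/np.pi)[:,None],np.cos(r)]
    Rt=R.from_rotvec(rv).as_matrix();o=Rt@T[:3,3]+pos;d=d@(Rt@T[:3,:3]).T
    return o+d*((z-o[2])/d[:,2])[:,None]
def rect(P):
    (c,s,a)=cv2.minAreaRect((P[:,:2]*1000).astype(np.float32))
    if s[0]<s[1]: s=s[::-1];a+=90
    return np.round(c,1),np.round(s,1),round((a+90)%180-90,1)
E
python3 - <<'E'
from h import *
import pickle
d=pickle.load(open("cap0.pkl","rb"))
for n,(x,y,w,h) in dict(scene=(122,208,45,25),side=(315,105,30,30)).items():
    im=d[n]["image"][y:y+h,x:x+w].astype(int)
    m=((im[...,2]>140)).astype(np.uint8)
    k,l,st,_=cv2.connectedComponentsWithStats(m); i=1+np.argmax(st[1:,4])
    v,u=np.where(l==i); P=plane(d[n],np.c_[u+x,v+y],.174)
    print(n,"strip",rect(P),P.mean(0)*1000,st[i])
E1=dict(scene=[(133/5+290,100/5+170),(265/5+290,135/5+170)],side=[(115/5+245,125/5+265),(280/5+245,95/5+265)])
for n in E1:
    P=plane(d[n],E1[n],.068)[:,:2]*1000; v=P[1]-P[0]
    print(n,"bar",P.mean(0),np.hypot(*v),np.degrees(np.arctan2(v[1],v[0])))
    for nm,z,pts in [("jar",.185,dict(scene=(274,204),side=(271,176))),("pot",.09,dict(scene=(255,215),side=(304,201))),("cup",.095,dict(scene=(302,252),side=(235,194))),("turq",.05,dict(scene=(290,178),side=(350,298))),("saucer",.02,dict(scene=(225,216),side=(347,222)))]:
        print(n,nm,plane(d[n],pts[n],z)[0]*1000)
lid=dict(scene=[(100,195+115/4),(100+232/4,195+24/4),(100+348/4,195+108/4),(100+97/4,195+222/4)],side=[(285+115/5,95+35/5),(285+313/5,95+40/5),(285+320/5,95+207/5),(285+108/5,95+200/5)])
for n in lid: P=plane(d[n],lid[n],.172)*1000; print(n,"lid",P[:,:2].round().tolist())
E
```

```text
scene strip (array([ 462. , -291.6]), array([69.6, 20. ]), 58.7) [ 461.52204386 -292.41210188  174.        ] [  8   9  29   6 127]
side strip (array([ 465. , -293.2]), array([70.6, 17. ]), 57.2) [ 465.4306202  -292.43288613  174.        ] [ 7  9 15 12 70]
scene bar [539.49717028 287.42703437] 88.67845242732787 23.036575115259215
scene jar [623.81004501  -2.62424834 185.        ]
scene pot [518.36793262  13.59444857  90.        ]
scene cup [735.83239636  -1.11769736  95.        ]
scene turq [364.24342749 275.35970677  50.        ]
scene saucer [380.01428382   2.04059731  20.        ]
side bar [535.76350882 289.68480861] 89.01948605084372 -160.63114863581006
side jar [613.48920218   3.63525822 185.        ]
side pot [514.15452849   3.07098365  90.        ]
side cup [726.06047466   7.79849781  95.        ]
side turq [361.79791536 288.64342836  50.        ]
side saucer [375.64043039  10.4747534   20.        ]
scene lid [[409.0, -385.0], [404.0, -221.0], [538.0, -212.0], [548.0, -387.0]]
side lid [[542.0, -380.0], [406.0, -393.0], [396.0, -216.0], [530.0, -205.0]]
```

```bash
python3 -m inch '{"dp":[[0.5,-0.5,-0.5],[2,-2,-1.5],[4.5,-4.3,-3],[7.5,-7.2,-4],[10.5,-10,-4],[13.5,-13,-4],[16.5,-16,-4],[19.5,-19,-4],[22.5,-22,-4],[25.5,-25,-4],[28,-27.5,-4],[30,-29,-4]],"dr":[[0,0,0],[0,0,0],[0,0,0],[0,0,0],[0,0,0],[0,0,0],[0,0,0],[0,0,0],[0,0,0],[0,0,0],[0,0,0],[0,0,0]]}' 8.5
python3 -m inch '{"dp":[[1.5,-1.5,0],[4,-4,0],[7,-7,0],[10,-10,0],[13,-13,0],[16,-16,0],[19,-19,0.5],[22.5,-22,1],[26,-25,1.5],[29,-28,2],[30.6,-29.7,2],[30.6,-29.7,2]],"dr":[[0,0,0],[0,0,0],[0,0,0],[0,0,0],[0,0,0],[0,0,0],[0,0,0],[0,0,0],[0,0,0],[0,0,0],[0,0,0],[0,0,0]]}'
python3 - <<'E'
from plant import robot
import cv2,pickle
s=robot.read_state(); c=robot.capture("wrist"); c['state']=s
pickle.dump(c,open("w1.pkl","wb")); cv2.imwrite("pics/w1.png",c["image"]); print(s['eef_pos'],s['ee_rot'],s['ft_force'],s['joint_velocities'].round(3) if hasattr(s['joint_velocities'],'round') else '')
E
```

```text
t: 1.65
eef_pos: [0.367, -0.1013, 0.2717]
ee_rot: [3.081, 0.612, 0.001]
ft_force: [0.4, -0.7, 0.1]
finger_gap: 0.085
gripper_force: 0.0
t: 3.15
eef_pos: [0.5363, 0.2894, 0.2509]
ee_rot: [-3.081, -0.613, 0.001]
ft_force: [0.4, -1.1, -0.6]
finger_gap: 0.0847
gripper_force: 0.0
[0.53632991 0.28937755 0.25094032] [-3.08118939e+00 -6.12889687e-01  1.00722728e-03] [ 0.41534151 -1.09266932 -0.62375467] [-0.033 -0.033  0.038 -0.008 -0.005 -0.014]
```

View pics/w1.png

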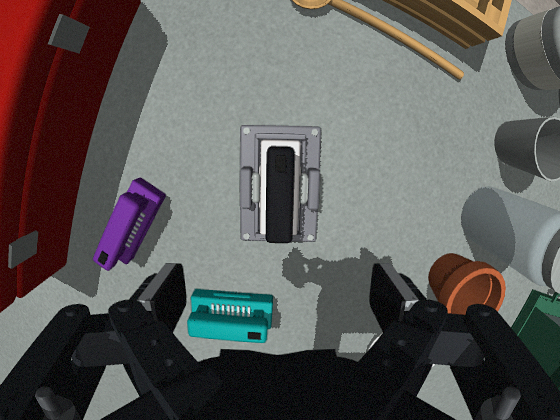

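The wrist view shows the lamp bar at about (267-295, 147-243) in its cradle, nearly aligned with the tool. Turquoise is at (230,315) and purple at (130,225). Now I measure it precisely.

```bash
python3 - <<'E'
from h import *
import pickle
c=pickle.load(open("w1.pkl","rb")); s=c['state']; p,r=s['eef_pos'],s['ee_rot']
im=c["image"].astype(int); m=(im.max(2)<60).astype(np.uint8); m[:120]=0;m[255:]=0;m[:,:255]=0;m[:,310:]=0
v,u=np.where(m); 
for z in(.066,.078): P=wplane(c,p,r,np.c_[u,v],z); print(z,rect(P),P[:,:2].mean(0)*1000)
w=(im.min(2)>165).astype(np.uint8); w[:130]=0;w[245:]=0;w[:,:250]=0;w[:,315:]=0
v,u=np.where(w|m); P=wplane(c,p,r,np.c_[u,v],.034); print("head(+bar)",rect(P),u.min(),u.max(),v.min(),v.max())
Q=wplane(c,p,r,[(246,131),(314,131),(314,237),(248,237)],.012)[:,:2]*1000
print("screws",Q.round(1).tolist(),Q.mean(0),[np.degrees(np.arctan2(*(a-b)[::-1])).round(1) for a,b in((Q[0],Q[3]),(Q[1],Q[2]))])
x=R.from_rotvec(r).as_matrix(); print("tool yaw",np.degrees(np.arctan2(x[1,0],x[0,0])),x[:,2])
E
```

```text
0.066 (array([540.5, 285.6]), array([108.8,  51.7]), 21.7) [536.37213835 287.56253755]
0.078 (array([542.6, 286.7]), array([104.8,  49.8]), 21.7) [538.61218792 288.59245592]
head(+bar) (array([539.4, 284.9]), array([129.1,  69.9]), 23.2) 252 314 130 242
screws [[581.9, 348.6], [612.3, 275.5], [493.6, 223.2], [462.2, 299.1]] [537.50130503 286.60643703] [np.float64(22.5), np.float64(23.8)]
tool yaw 22.500110640880163 [-6.36408404e-04 -8.73885294e-05 -9.99999794e-01]
```

```bash
python3 - <<'E'
from h import *
import pickle
c=pickle.load(open("w1.pkl","rb")); s=c['state']; p,r=s['eef_pos'],s['ee_rot']
im=c["image"].astype(int); m=(im.max(2)<55).astype(np.uint8); m[:120]=0;m[255:]=0;m[:,:255]=0;m[:,310:]=0
m=cv2.morphologyEx(m,cv2.MORPH_OPEN,np.ones((7,7)))
k,l,st,_=cv2.connectedComponentsWithStats(m); i=1+np.argmax(st[1:,4]); print(st[i])
v,u=np.where(l==i)
for z in(.066,.078): P=wplane(c,p,r,np.c_[u,v],z); print(z,rect(P),P[:,:2].mean(0)*1000)
for y in range(145,246,12):
    a=u[v==y]; print(y,a.min() if len(a) else 0,a.max() if len(a) else 0,end="; ")
E
```

```text
[ 266  147   28   96 2566]
0.066 (array([535.4, 287.5]), array([100.6,  27.8]), 21.9) [536.49260001 288.07319119]
0.078 (array([537.7, 288.6]), array([96.9, 26.8]), 21.9) [538.72823297 289.08438696]
145 0 0; 157 267 293; 169 267 293; 181 267 293; 193 266 293; 205 266 292; 217 266 292; 229 266 291; 241 267 290;
```

```bash
python3 -m inch '{"dp":[[0.1,0.1,1],[0.1,0.1,3],[0.1,0.1,5.5],[0.1,0.1,8],[0.1,0.1,10.5],[0.1,0.1,13],[0.1,0.1,15],[0.1,0.1,17],[0.1,0.1,18.5],[0.1,0.1,19.7],[0.1,0.1,20.3],[0.1,0.1,20.3]],"dr":[[0,0,0.5],[0,0,0.5],[0,0,0.5],[0,0,0.5],[0,0,0.5],[0,0,0.5],[0,0,0.5],[0,0,0.5],[0,0,0.5],[0,0,0.5],[0,0,0.5],[0,0,0.5]]}'
python3 -m inch '{"dp":[[0,0,0],[0,0,0],[0,0,0],[0,0,0],[0,0,0],[0,0,0],[0,0,0],[0,0,0]],"dr":[[0,0,0],[0,0,0],[0,0,0],[0,0,0],[0,0,0],[0,0,0],[0,0,0],[0,0,0]]}' 1.5
```

```text
t: 4.7
eef_pos: [0.538, 0.2876, 0.0482]
ee_rot: [-3.084, -0.596, 0.0]
ft_force: [0.4, -0.0, 1.1]
finger_gap: 0.085
gripper_force: 0.0
t: 5.7
eef_pos: [0.5381, 0.2878, 0.0487]
ee_rot: [-3.084, -0.597, -0.001]
ft_force: [-1.7, 1.1, 5.3]
finger_gap: 0.0272
gripper_force: 60.2
```

```bash
python3 -m inch '{"dp":[[0,0,-0.2],[0,0,-0.4],[0,0,-0.6],[0,0,-0.8],[0,0,-1],[0,0,-1.3],[0,0,-1.7],[0,0,-2.2],[0,0,-2.8],[0,0,-3.5],[0,0,-4],[0,0,-4]],"dr":[[0,0,0],[0,0,0],[0,0,0],[0,0,0],[0,0,0],[0,0,0],[0,0,0],[0,0,0],[0,0,0],[0,0,0],[0,0,0],[0,0,0]]}'
python3 - <<'E'
from plant import robot
import cv2
import numpy as np
s=robot.read_state(); print(s['torque'])
a=robot.capture("wrist")["image"];b=robot.capture("side")["image"][230:350,200:360]
c=np.hstack([a[90:330,180:380],cv2.resize(b,(320,240),interpolation=cv2.INTER_CUBIC)])
cv2.imwrite("pics/l1.png",c)
E
```

```text
t: 7.2
eef_pos: [0.5382, 0.2877, 0.0888]
ee_rot: [-3.084, -0.597, -0.001]
ft_force: [0.4, 1.2, -4.1]
finger_gap: 0.0272
gripper_force: 60.9
[ 0.04377496 -0.02591233 -0.01767476]
```

View pics/l1.png

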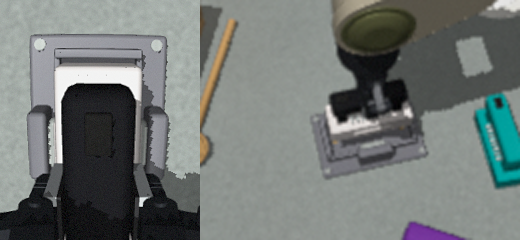

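The lamp is out of the cradle and still in the grip: it covers the cradle in the wrist view and stands above the dock in the side view. I'll raise it further.

```bash
python3 -m inch '{"dp":[[0,0,-0.6],[0,0,-2],[0,0,-4],[0,0,-6.5],[0,0,-9],[0,0,-11.5],[0,0,-14],[0,0,-16.5],[0,0,-18.5],[0,0,-20],[0,0,-21],[0,0,-21]],"dr":[[0,0,0],[0,0,0],[0,0,0],[0,0,0],[0,0,0],[0,0,0],[0,0,0],[0,0,0],[0,0,0],[0,0,0],[0,0,0],[0,0,0]]}'
python3 - <<'E'
from h import *
from plant import robot
s=robot.read_state();M=R.from_rotvec(s['ee_rot']).as_matrix()
print(s['eef_pos'],np.degrees(np.arctan2(M[1,0],M[0,0])),M[:,2],s['joints'])
for t in((.485,0.0),(.4635,-.2925)):
    d=M.T@(np.array([*t,s['eef_pos'][2]])-s['eef_pos']); print(t,d*100)
E
```

```text
t: 8.8
eef_pos: [0.5381, 0.2876, 0.2988]
ee_rot: [-3.084, -0.596, -0.001]
ft_force: [0.6, -0.4, -3.5]
finger_gap: 0.027
gripper_force: 60.9
[0.53812612 0.28761734 0.2987714 ] 21.889733496549926 [ 8.36422362e-04  2.70233212e-04 -9.99999614e-01] [2.99067132e-01 4.75951234e-01 1.09069036e+00 1.18039170e-05
 1.57407215e+00 1.48781561e+00]
(0.485, 0.0) [-1.56525765e+01  2.47074457e+01 -1.22159633e-02]
(0.4635, -0.2925) [-2.85525927e+01  5.10470449e+01 -2.19185929e-02]
```

```bash
python3 -m inch '{"dp":[[-0.3,0.4,0],[-1,1.5,0],[-2.2,3.4,0],[-3.8,6,0],[-5.6,8.8,0],[-7.5,11.8,0],[-9.4,14.8,0],[-11.2,17.7,0],[-12.8,20.2,0],[-14.2,22.4,0],[-15.2,24,0],[-15.7,24.7,0]],"dr":[[0,0,0],[0,0,-1],[0,0,-2.5],[0,0,-4.5],[0,0,-6.5],[0,0,-8.5],[0,0,-10.5],[0,0,-12.5],[0,0,-14.5],[0,0,-16],[0,0,-17.5],[0,0,-18]]}'
python3 - <<'E'
from h import *
from plant import robot
s=robot.read_state();M=R.from_rotvec(s['ee_rot']).as_matrix()
print(s['eef_pos'],np.degrees(np.arctan2(M[1,0],M[0,0])),s['gripper_force'])
for t in((.4635,-.2925),):
    d=M.T@(np.array([*t,s['eef_pos'][2]])-s['eef_pos']); print(t,d*100)
E
```

```text
t: 10.3
eef_pos: [0.4838, -0.0013, 0.2982]
ee_rot: [-2.954, -1.071, 0.0]
ft_force: [-0.3, -0.0, -3.3]
finger_gap: 0.0271
gripper_force: 61.0
[ 0.48379226 -0.00126535  0.29816392] 39.84786623795331 60.95430135726929
(0.4635, -0.2925) [-2.02188325e+01  2.10592676e+01  2.84491512e-03]
```

```bash
python3 -m inch '{"dp":[[-0.5,0.2,0],[-2,0.9,0],[-4.3,2,0],[-7.3,3.4,0],[-10.6,4.9,0],[-14,6.5,0],[-17.5,8.1,0],[-21,9.7,0],[-24,11.1,0],[-26.6,12.3,0],[-28.3,13,0],[-29,13.4,0]],"dr":[[0,0,0],[0,0,-1],[0,0,-2.5],[0,0,-4.5],[0,0,-6.5],[0,0,-8.5],[0,0,-10.5],[0,0,-12.5],[0,0,-14.5],[0,0,-16],[0,0,-17.5],[0,0,-18]]}'
python3 -m inch '{"dp":[[0,0,0],[0,0,0],[0,0,0]],"dr":[[0,0,0],[0,0,0],[0,0,0]]}'
python3 - <<'E'
from h import *
from plant import robot
import pickle
s=robot.read_state(); c=robot.capture("wrist"); c['state']=s; pickle.dump(c,open("w2.pkl","wb"))
cv2.imwrite("pics/w2.png",c["image"]);print(s['joints'])
E
```

```text
t: 11.8
eef_pos: [0.3476, -0.2892, 0.2982]
ee_rot: [-2.749, -1.52, -0.0]
ft_force: [-0.3, 0.5, -4.0]
finger_gap: 0.0272
gripper_force: 61.0
t: 12.18
eef_pos: [0.3481, -0.2884, 0.2983]
ee_rot: [2.749, 1.521, 0.0]
ft_force: [0.6, 0.4, -4.1]
finger_gap: 0.0272
gripper_force: 61.0
[-9.52106323e-01  1.05864590e-01  1.57928233e+00  7.48286580e-05
  1.45638574e+00 -3.92452661e-01]
```

View pics/w2.png

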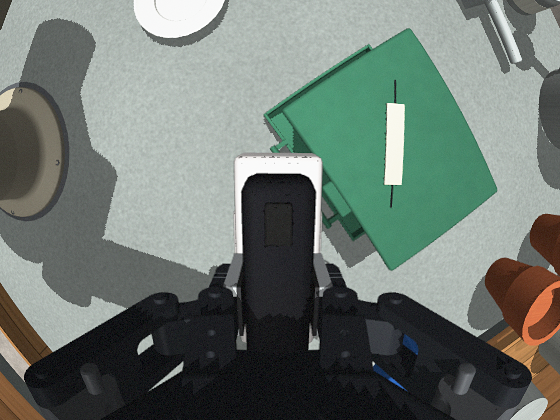

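The wrist view shows the strip at (395,145), clear and almost parallel to the lamp. The lamp head's front edge is at v≈156, u 237-321. I'll compute the strip pose, and the lamp's offset in the hand.

```bash
python3 - <<'E'
from h import *
import pickle
c=pickle.load(open("w2.pkl","rb")); s=c['state']; p,r=s['eef_pos'],s['ee_rot']; M=R.from_rotvec(r).as_matrix()
im=c["image"].astype(int)
m=np.zeros(im.shape[:2],np.uint8); m[90:200,370:420]=(im[90:200,370:420,2]>150)
v,u=np.where(m); P=wplane(c,p,r,np.c_[u,v],.174); st=P[:,:2].mean(0); q=rect(P); print("strip",q,st*1000)
print("tool yaw",np.degrees(np.arctan2(M[1,0],M[0,0])),M[:,2],p)
def tl(uv,z): return ((wplane(c,p,r,uv,p[2]+z)-p)@M*1000).round(1)
print("head front/top z-.0147",tl([(237,156),(321,156),(279,156),(235,240),(323,240)],-.0147).tolist())
b=np.zeros_like(m); b[165:250,238:320]=im[165:250,238:320].max(2)<60
rows=[(y,np.where(b[y])[0].min(),np.where(b[y])[0].max()) for y in (195,210,225,240)]; print(rows)
print("bar top z+.0293",tl([(279,173.5)]+[((a+d)/2,y) for y,a,d in rows],.0293).tolist())
d=M.T@(np.array([*st,p[2]])-p); print("move cm",d*100)
E
```

```text
strip (array([ 462.8, -292.2]), array([70.1, 16.7]), 58.2) [ 462.79487093 -292.13136481]
tool yaw 57.933717971860666 [ 9.53540045e-05 -5.75830587e-06 -9.99999995e-01] [ 0.3481152  -0.28841085  0.29834219]
head front/top z-.0147 [[54.2, -20.2, 14.7], [54.2, 20.6, 14.7], [54.0, 0.2, 14.7], [11.2, -22.4, 14.7], [11.2, 22.9, 14.7]]
[(195, np.int64(242), np.int64(314)), (210, np.int64(242), np.int64(314)), (225, np.int64(243), np.int64(313)), (240, np.int64(243), np.int64(313))]
bar top z+.0293 [[51.5, -0.1, -29.3], [43.8, -0.4, -29.3], [38.3, -0.4, -29.3], [32.7, -0.4, -29.3], [26.9, -0.4, -29.3]]
move cm [5.77305463e+00 9.91587302e+00 1.09565900e-03]
```

```bash
python3 -m inch '{"dp":[[0.2,0.3,0],[0.7,1.2,0],[1.5,2.6,0],[2.5,4.2,0],[3.5,6,0],[4.4,7.6,0],[5.2,8.9,0],[5.7,9.7,0],[5.8,9.9,0],[5.8,9.9,0]],"dr":[[0,0,0],[0,0,0],[0,0,0],[0,0,-0.3],[0,0,-0.3],[0,0,-0.3],[0,0,-0.3],[0,0,-0.3],[0,0,-0.3],[0,0,-0.3]]}'
python3 -m inch '{"dp":[[0,0,0.2],[0,0,0.7],[0,0,1.4],[0,0,2.2],[0,0,3],[0,0,3.8],[0,0,4.5],[0,0,5],[0,0,5.2],[0,0,5.2]],"dr":[[0,0,0],[0,0,0],[0,0,0],[0,0,0],[0,0,0],[0,0,0],[0,0,0],[0,0,0],[0,0,0],[0,0,0]]}'
python3 - <<'E'
from h import *
from plant import robot
import pickle
d={'state':robot.read_state()}
for n in("scene","side"): d[n]=robot.capture(n)
pickle.dump(d,open("p1.pkl","wb")); s=d['state'];M=R.from_rotvec(s['ee_rot']).as_matrix();print(s['eef_pos'],np.degrees(np.arctan2(M[1,0],M[0,0])),M[:,2])
a=d["scene"]["image"][150:250,90:190];b=d["side"]["image"][70:150,290:370]
cv2.imwrite("pics/p1.png",np.hstack([cv2.resize(x,(400,400),interpolation=cv2.INTER_CUBIC) for x in(a,b)]))
E
```

```text
t: 13.48
eef_pos: [0.4625, -0.2924, 0.2982]
ee_rot: [-2.745, -1.528, 0.0]
ft_force: [-0.3, 0.1, -2.9]
finger_gap: 0.0272
gripper_force: 61.0
t: 14.72
eef_pos: [0.4626, -0.2924, 0.2463]
ee_rot: [2.745, 1.528, 0.0]
ft_force: [0.2, -0.3, -3.8]
finger_gap: 0.027
gripper_force: 61.0
[ 0.46255276 -0.29244684  0.24634013] 58.191569144389426 [ 8.50144250e-05 -1.06751384e-04 -9.99999991e-01]
```

View pics/p1.png

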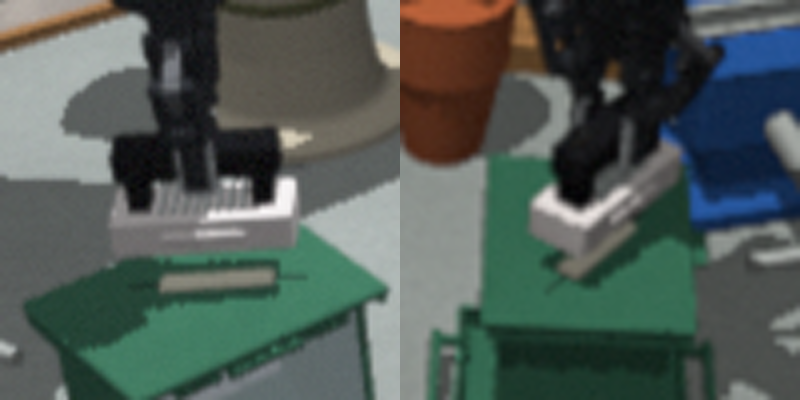

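The lamp hovers lengthwise over the strip. Its lower near edge runs (117.5,213) to (164.3,212) in scene pixels. I'll check the in-hand height and level by projecting the assumed lamp model.

```bash
python3 - <<'E'
from h import *
import pickle
d=pickle.load(open("p1.pkl","rb")); s=d['state'];p=s['eef_pos'];M=R.from_rotvec(s['ee_rot']).as_matrix()
for n,(x0,y0,k) in dict(scene=(90,150,4),side=(290,70,5)).items():
    c=d[n];T=np.linalg.inv(np.array(c["cam_to_world"])); 
    for z in(.0407,.0147):
        X=np.array([(a,b,z) for a in(-.055,.055) for b in(-.022,.022)])@M.T+p
        q=(X@T[:3,:3].T+T[:3,3])@np.array(c["K"]).T; q=q[:,:2]/q[:,2:]
        print(n,z,((q-[x0,y0])*k+ [0 if n=="scene" else 400,0]).round().tolist())
    # strip
    a=np.radians(58.2);X=np.array([[.463+e*.035*np.cos(a),-.2922+e*.035*np.sin(a),.174] for e in(-1,1)])
    q=(X@T[:3,:3].T+T[:3,3])@np.array(c["K"]).T; q=q[:,:2]/q[:,2:]; print("strip ends",((q-[x0,y0])*k+[0 if n=="scene" else 400,0]).round().tolist())
E
```

```text
scene 0.0407 [[122.0, 222.0], [113.0, 261.0], [300.0, 211.0], [297.0, 249.0]]
scene 0.0147 [[115.0, 187.0], [107.0, 225.0], [296.0, 176.0], [292.0, 213.0]]
strip ends [[159.0, 282.0], [272.0, 274.0]]
side 0.0407 [[677.0, 180.0], [623.0, 155.0], [580.0, 262.0], [524.0, 234.0]]
side 0.0147 [[682.0, 147.0], [627.0, 122.0], [584.0, 229.0], [527.0, 201.0]]
strip ends [[627.0, 221.0], [566.0, 272.0]]
```

```bash
python3 - <<'E'
from h import *
import pickle
d=pickle.load(open("p1.pkl","rb")); s=d['state'];p=s['eef_pos'];M=R.from_rotvec(s['ee_rot']).as_matrix()
out=[]
for n,(x0,y0,w,h) in dict(scene=(110,180,64,48),side=(312,85,48,48)).items():
    c=d[n];T=np.linalg.inv(np.array(c["cam_to_world"])); k=600/h*.8 
    im=cv2.resize(c["image"][y0:y0+h,x0:x0+w],None,fx=k,fy=k,interpolation=cv2.INTER_CUBIC)
    for z in(.0407,.0147):
        X=np.array([(a,b,z) for a,b in((-.055,-.022),(.055,-.022),(.055,.022),(-.055,.022))])@M.T+p
        q=(X@T[:3,:3].T+T[:3,3])@np.array(c["K"]).T; q=((q[:,:2]/q[:,2:]-[x0,y0]+.5)*k).round().astype(np.int32)
        cv2.polylines(im,[q],True,(0,0,255) if z>.02 else (255,0,0),1)
    out.append(im)
f=np.hstack(out); print(f.shape); cv2.imwrite("pics/ov.png",cv2.resize(f,(800,int(f.shape[0]*800/f.shape[1]))))
E
```

```text
(480, 1120, 3)
```

View pics/ov.png

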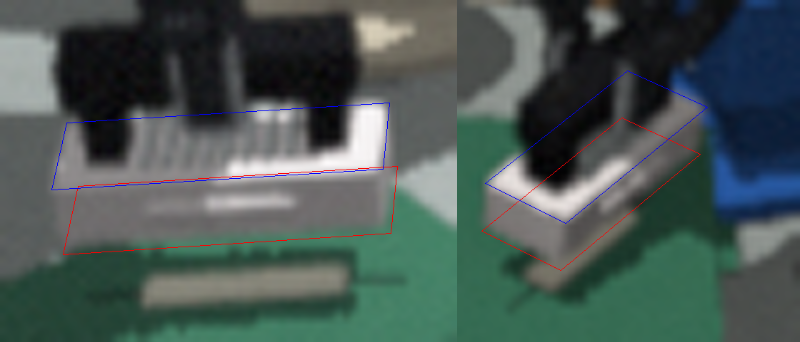

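```bash
python3 - <<'E'
from h import *
import pickle
d=pickle.load(open("p1.pkl","rb")); s=d['state'];p=s['eef_pos'];M=R.from_rotvec(s['ee_rot']).as_matrix()
S=np.array([.4630,-.2922,.174])
def prof(n,A,B,lo,hi):
    """mean profile along image vertical about line A-B, px offsets"""
    g=d[n]["image"].astype(np.float32); off=np.arange(lo,hi,.25); t=np.linspace(0,1,60)[:,None]
    L=A+(B-A)*t
    mx=(L[:,:1]+0*off).astype(np.float32); my=(L[:,1:]+off).astype(np.float32)
    return off,cv2.remap(g,mx,my,cv2.INTER_LINEAR).mean(0)
for n,sg in(("scene",1),("side",-1)):
    c=d[n];T=np.linalg.inv(np.array(c["cam_to_world"]))
    def pr(X):
        q=(X@T[:3,:3].T+T[:3,3])@np.array(c["K"]).T; return q[:,:2]/q[:,2:]
    W=lambda L,o: np.array(L)@M.T+o
    lam=pr(W([(-.04,sg*.022,.0407),(.04,sg*.022,.0407)],p)); up=pr(W([(-.04,sg*.022,.0387),(.04,sg*.022,.0387)],p))
    sn=pr(W([(-.025,sg*.008,0),(.025,sg*.008,0)],S)); sf=pr(W([(-.025,-sg*.008,0),(.025,-sg*.008,0)],S))
    print(n,"px per mm up",((up-lam)[:,1].mean()/2).round(3))
    for nm,L,a,b in(("lamp lower",lam,-3,3),("strip near",sn,-2,3),("strip far",sf,-3,2)):
        o,g=prof(n,*L,a,b); r=g[:,2]-.3*g[:,1]; gr=np.gradient(r)
        i=np.argmax(abs(gr)); w=abs(gr)*(abs(o-o[i])<1); print(" ",nm,"offset px down",round((w*o).sum()/w.sum(),2),r[::2].round().astype(int).tolist())
E
```

```text
scene px per mm up -0.343
  lamp lower offset px down -0.77 [76, 76, 73, 67, 56, 43, 34, 28, 25, 22, 20, 22]
  strip near offset px down 0.5 [94, 93, 90, 82, 70, 53, 36, 24, 19, 18]
  strip far offset px down -0.48 [24, 21, 21, 27, 39, 55, 71, 85, 92, 94]
side px per mm up -0.252
  lamp lower offset px down 2.16 [72, 67, 61, 57, 53, 51, 49, 48, 45, 41, 34, 26]
  strip near offset px down -0.01 [77, 74, 67, 56, 43, 30, 20, 14, 11, 10]
  strip far offset px down -2.68 [91, 82, 75, 71, 69, 67, 67, 69, 71, 74]
```

```bash
python3 - <<'E'
from h import *
import pickle
d1=pickle.load(open("p1.pkl","rb")); d0=pickle.load(open("cap0.pkl","rb"))
s=d1['state']; M1=R.from_rotvec(s['ee_rot']).as_matrix(); p1=s['eef_pos']
M0=R.from_rotvec([-3.084,-.597,0]).as_matrix(); p0=np.array([.5381,.2878,.0487])
def pr(c,X):
    T=np.linalg.inv(np.array(c["cam_to_world"])); q=(X@T[:3,:3].T+T[:3,3])@np.array(c["K"]).T; return q[:,:2]/q[:,2:]
for n in("scene","side"):
  for nm,d,M,p in(("dock",d0,M0,p0),("now",d1,M1,p1)):
    c=d[n]; g=c["image"].max(2).astype(np.float32); o=np.arange(-5,5,.25)
    cam=np.array(c["cam_to_world"])[:3,3]; sg=np.sign(((cam-p)@M)[1])
    for part,a0,a1,y,z in(("bar top L",-.045,-.025,-sg*.014,-.0293),("bar top R",.025,.045,-sg*.014,-.0293),("head top near",-.04,.04,sg*.022,.0147)):
        A,B=pr(c,np.array([(a0,y,z),(a1,y,z)])@M.T+p); t=np.linspace(0,1,40)[:,None]; L=A+(B-A)*t
        r=cv2.remap(g,(L[:,:1]+0*o).astype(np.float32),(L[:,1:]+o).astype(np.float32),cv2.INTER_LINEAR).mean(0)
        gr=np.abs(np.gradient(r)); i=np.argmax(gr); w=gr*(abs(o-o[i])<1.1)
        U=pr(c,np.array([(0,0,0),(0,0,-.01)])@M.T+p); print(n,nm,part,round((w*o).sum()/w.sum(),2),"px/mm",((U[1]-U[0])[1]/10).round(2),r[::4].astype(int).tolist())
E
```

```text
scene dock bar top L 0.52 px/mm -0.27 [173, 174, 174, 173, 166, 136, 73, 39, 34, 31]
scene dock bar top R 0.84 px/mm -0.27 [79, 80, 95, 120, 142, 138, 87, 46, 37, 38]
scene dock head top near 3.71 px/mm -0.27 [93, 94, 106, 124, 139, 139, 128, 128, 118, 95]
scene now bar top L 0.69 px/mm -0.35 [89, 90, 91, 93, 90, 74, 44, 23, 19, 18]
scene now bar top R 0.79 px/mm -0.35 [91, 91, 93, 96, 102, 95, 61, 38, 31, 32]
scene now head top near 0.4 px/mm -0.35 [95, 104, 125, 161, 182, 165, 128, 123, 136, 135]
side dock bar top L 0.77 px/mm -0.18 [149, 149, 148, 148, 146, 126, 71, 30, 24, 25]
side dock bar top R 0.52 px/mm -0.18 [148, 148, 144, 141, 137, 111, 57, 31, 31, 31]
side dock head top near -0.16 px/mm -0.18 [151, 182, 201, 216, 205, 158, 125, 130, 119, 111]
side now bar top L 1.39 px/mm -0.27 [25, 29, 28, 30, 36, 43, 37, 21, 15, 18]
side now bar top R 0.49 px/mm -0.27 [133, 130, 129, 130, 122, 96, 60, 35, 26, 21]
side now head top near -3.3 px/mm -0.27 [77, 99, 128, 151, 147, 123, 108, 109, 101, 85]
```

The handle edge sits at the same offset from the model in the dock and now, on both the left and right ends. So the lamp is level and hasn't slipped in the hand. Final descent to a 15 mm gap.

```bash
python3 -m inch '{"dp":[[0,0,0.1],[0,0,0.3],[0,0,0.6],[0,0,0.9],[0,0,1.2],[0,0,1.4],[0.05,0,1.55],[0.05,0,1.65],[0.05,0,1.65],[0.05,0,1.65],[0.05,0,1.65],[0.05,0,1.65]],"dr":[[0,0,0],[0,0,0],[0,0,0],[0,0,0],[0,0,0],[0,0,0],[0,0,0],[0,0,0],[0,0,0],[0,0,0],[0,0,0],[0,0,0]]}'
python3 -m inch '{"dp":[[0,0,0],[0,0,0],[0,0,0],[0,0,0],[0,0,0],[0,0,0]],"dr":[[0,0,0],[0,0,0],[0,0,0],[0,0,0],[0,0,0],[0,0,0]]}'
python3 - <<'E'
from h import *
from plant import robot
d={n:robot.capture(n)["image"] for n in("scene","side")}
s=robot.read_state(); M=R.from_rotvec(s['ee_rot']).as_matrix();print(s['eef_pos'],np.degrees(np.arctan2(M[1,0],M[0,0])),M[:,2],np.abs(s['joint_velocities']).max(),s['ft_force'])
cv2.imwrite("pics/f.png",np.hstack([cv2.resize(x,(400,300)) for x in(d["scene"][150:300,60:260],d["side"][70:220,240:440])]))
E
```

```text
t: 16.32
eef_pos: [0.4628, -0.292, 0.2298]
ee_rot: [2.745, 1.528, 0.0]
ft_force: [-0.1, -0.2, -3.9]
finger_gap: 0.0272
gripper_force: 61.0
t: 17.08
eef_pos: [0.4628, -0.292, 0.2298]
ee_rot: [-2.745, -1.528, -0.0]
ft_force: [0.1, 0.1, -4.2]
finger_gap: 0.0273
gripper_force: 61.0
[ 0.46276007 -0.29197241  0.22978006] 58.191130580942485 [-5.83251504e-05  5.63923940e-05 -9.99999997e-01] 0.0025963335441150782 [ 0.17760926 -0.09909017 -3.40941153]
```

View pics/f.png

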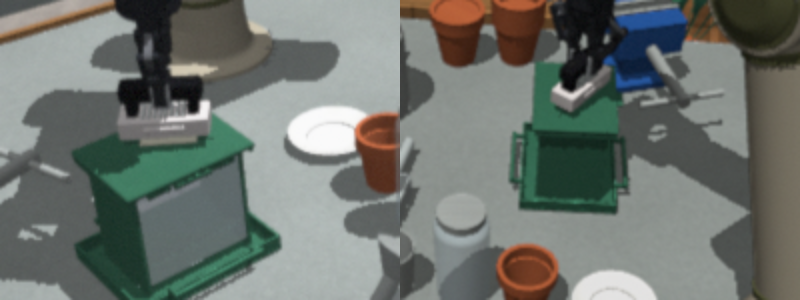

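The lamp sits right above the strip, with the feeder shut and undisturbed and the arm motionless. Handing in.

```bash
python3 -c "
from plant import robot
print(robot.job_done())"
```

```text
the job is handed in; nothing more can be done
None
```

The job is handed in: the gripper is holding the UV lamp still and level, centred and lined up lengthwise about 15 mm above the resin strip, and the last pictures show the feeder undisturbed with its lid shut.

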